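Re-pin the tail stop of a holding rail so that it clamps a short blank

TASK

The pine blank on the holding rail is a short one, so the tail stop has to close up on it: draw its T-handled detent pin up out of the index strip, bring the tail stop along to the innermost station (the hole nearest the blank) so that its sprung cork pad pushes the blank up to the far end stop, and push the pin down through both holes until its balls snap through and the collar sits fully home. The strip has been reset, so its hole is somewhat nearer the blank than drawn, and the pad pushes back: feel for the hole with light pressure and never ram or wrench the pin. Leave the other things on the bench where they are.

Things in the scene. Friction and masses are not known exactly. Their poses are not given: they have to be found in the camera images.
- rail: holding rail, fixed: wooden board 110 x 400 x 12 mm with two aluminium beams on it, lying roughly across in front of the robot. Origin: underside of the board, mid-width, 5 mm from mid-length. Its y axis runs along the rail from the tail stop to the end stop, z up. Beam tops and the 10 mm thick steel index strips between them are flush at z = 34 mm; 12 mm of empty space under the strips
- inner_station (a point): drawn place of the innermost index hole, level with the strip's top: rail x = 0, y = -62 mm, z = 34 mm. The strip has since been reset on its slotted screw: the real hole (13 mm bore) lies 3 to 21 mm to +y of here, exact in x, not measured. The middle station's hole, in the same strip, is 45 mm to -y of it; the outer station, where the pin starts, is at rail y = -140 mm
- end_stop (a point): middle of the end stop's cork face, which looks back along the rail (-y): rail x = 0, y = 186 mm, z = 50 mm
- pin: steel detent pin with T handle, home at the start (origin at rail 0, -140, 55 mm). Origin: on its axis, underside of its 22 mm collar; z up. Shank 12 mm, 39.5 mm long below the origin; nose tapered to 10.4 mm over the last 1.6 mm; two sprung balls 5 mm above the tip stand out 2 mm. A pull of about 14 N frees them; pushing in takes a few N, more with side load, until the collar lands
- pin_grip (a point): middle of the pin's T bar, on the pin's axis, 27 mm above the pin's origin. The bar is 52 mm long (along the pin's y), 12 mm wide, 14 mm high, lying across the rail within 0.25 rad at the start. With the pin raised 19 to 36 mm from home its nose is clear of the index strip but still inside the tail stop's hole, so the tail stop can be drawn along by the pin
- tail_stop (a joint): tail stop's position along the rail, m: 0 at the outer station, growing towards the blank; somewhere from 0.081 to 0.099 at the innermost station's real hole. An aluminium saddle 84 mm wide, 56 mm long, 20 mm thick, 1 mm above the beams, with a 13 mm hole right through for the pin; slides with about 2 N of friction, cannot lift off, springs back if let go while the pad is pressed
- stop_hole (a point): middle of the upper mouth of the tail stop's pin hole, in its flat top, 55 mm above the rail's origin
- pad: sprung cork-faced pad, 30 mm wide, 16 mm high, on the tail stop's side towards the blank. Origin: on the axis of the tail stop's hole, at its underside; unpressed, its face is 56 mm to +y of that axis. It yields up to 20 mm: 2.4 N at first, then 0.25 N per mm. In the innermost station, with the blank at the end stop, it is pressed in by 1 to 19 mm
- blank: pine blank, 28 x 190 x 19 mm, lying lengthwise on the rail between two low wooden fences, its end 2 to 22 mm short of the end stop at the start. Origin: middle of its underside; its y axis runs along it
- bottle: small dropper bottle, 33 mm wide, 102 mm high, standing to the left of the rail's end: leave alone. Origin: middle of its underside
- bone_a: bone nut blank, 10 x 58 x 10 mm, lying on the mat on the robot's side of the rail: leave alone. Origin: middle of its underside
- bone_b: bone nut blank, 10 x 50 x 10 mm, lying on the mat on the robot's side of the rail: leave alone. Origin: middle of its underside
- punch: small knurled punch, 12 x 134 x 12 mm, lying on the mat on the robot's side of the rail: leave alone. Origin: middle of its underside
- tape: roll of masking tape lying flat, 100 mm wide, 25 mm high, to the left of the rail: leave alone. Origin: middle of its underside

How it is judged:
By the outcome, as a careful person would: the job done as asked, in the order asked, and still so for the second after the job is handed in, with the robot touching nothing.
It also fails if it takes over 61 s, if anything falls off the work surface, if the arm or the gripper's body presses on something with over 40 N, if the wrist force passes 120 N, or if a joint passes its speed limit or range.

ROBOT

A 7-joint arm with a two-finger parallel gripper is mounted at the origin on the work surface; the furniture and walls round the work are solid. World frame = base frame: x ahead of the robot, y to its left, z up, the work surface at z = 0. Lengths are in m, angles in rad, forces in N, time in s.
With the tool pointing down it reaches from about 0.425 to 0.875 m from the base axis. Payload 9.9 kg.
Tool frame: the origin (TCP) lies at the very end of the fingers, on their centre line; the grasp point (between the pads) lies 19 mm behind it (arm.grasp_offset is the distance from the TCP to the grasp point, in m); z points along the fingers, y is the line along which they close (so a half turn about z gives the same grasp; the last joint's range is limited). The gripper opens to 85 mm and grips with 20 to 120 N. Pads are 22 mm wide; open, the fingers measure 114 mm over their backs; the gripper's body (76 mm by 85 mm) begins 54 mm behind the grasp point. The pads swing forward as they close: fully open they stand 13 mm farther back than shut.
Start: joints at [1.052, 0.576, 0.025, 1.437, -0.015, 1.129, -0.057], TCP at [0.284, -0.612, 0.231] pointing down, gripper open.
Joint ranges: [-2.76, 2.76], [-0.34, 2.15], [-1.52, 1.57], [0.19, 2.46], [-1.09, 4.23], [0.17, 1.99], [-2.82, 2.82]. Speed limits (rad/s): [2.22, 2.22, 3.01, 3.01, 3.14, 3.14, 3.14].

INTERFACE

Orientations are given as a unit quaternion [x, y, z, w].
In Python, from rig import arm gives the robot as it stands.
- The arm moves only by the tool play_rows, never from a script. Its argument "plan" is a list of rows, each a list of 7 numbers: the closure, from 0 (fully open) to 1 (shut), then the shift along the tool's x, y, z in units of 40 mm (1.0 is 40 mm), then the turn, a rotation vector about the tool's x, y, z in units of 5 degrees (1.0 is 5 degrees). In form: [[grip, tx, ty, tz, rx, ry, rz], ...]. A call has 1 to 12 rows; each row shifts and turns the commanded pose from where the row before left it, along the tool's axes as they then stand; what a row does not reach is not made up. A row lasts 1/12 s, in which the tool goes at most 41.7 mm and 7.16 degrees, less where a joint would pass 70% of its speed; a pose out of reach is approached as far as the arm can. A call is refused whole if a number of a shift passes 1 or a number of a turn 1, either way. A call with a gripper value outside its range is refused whole. The fingers move at their own pace and stop on an object; "grip_force" is the grip in N (left out, the last holds). Time passes only in rows, so rows that do not move let the fingers close. It gives the time, the measured TCP pose, the force, the opening and the grip force at its end, in the units of the state.
- arm.sense(): the state, without advancing time (a new reading comes with each control period).
- arm.capture(name): name is "side" or "top"; returns a dict with "pixels" (480x640x3 uint8, red, green, blue), "intrinsics" (3x3 intrinsics, pixels), "dist_coeffs" ([k1, k2, p1, p2, k3] as OpenCV has them; the pictures are not rectified), "camera_from_world" (4x4, takes a point from world to camera coordinates). Camera axes: x right, y up, looking along -z (the intrinsics and any distortion apply to the point x, -y, -z); pixel columns grow to the right and rows downward; lengths in m; the calibration is good to about 2 mm. A picture is of the moment at which its call begins. There is no depth.
- arm.job_done(): hands the job in; it is judged then, once.
Trained networks look in the newest picture that a camera, given by its name, has taken for a name from the list of things; names that differ only in an ending like _2 or _b are one class to them, and where a whole thing is asked for, a point or a joint stands for the part that bears it (a point fixed in the world has none). Each returns a list of dicts, best first, with "confidence" (0 to 1); they miss things now and then, are a little off and sometimes report something else, mostly with a low value. They report only what shows in the picture. A call takes as long as a camera call.
- arm.recognise(query, camera): "box" ([left, top, width, height] in pixels, round what is visible of it).
- arm.trace(query, camera): "pixels" (480x640 bool, what is visible of it) and "box" ([left, top, width, height] in pixels, round what is visible of it).
- arm.landmark_of(query, camera): "pixel" ([column, row] in pixels: a listed point, or the origin of a listed thing).
The state is a dict: "t": time; "joint_pos": joint angles; "joint_vel": joint speeds; "joint_efforts": joint torques, N m; "tcp_pos": TCP position; "tcp_rot": TCP orientation; "wrist_force": force on the tool from outside, world axes, zero at the start; "wrist_torque": the same for the moment, N m; "finger_gap": opening from 0.0 (shut) to 1.0 (fully open); "grip_force": force on a finger pad.
Only numpy, scipy, OpenCV 4.12 (cv2) and the standard library are available. Lean on these libraries where they do the work, as an engineer would, in place of code of your own. Each camera call takes 0.05 s, during which the arm holds its last target. There are 200 camera calls.

## Working session

There is one attempt and no reset: what is moved stays moved. The work goes in short steps, Python scripts to look and compute and a tool call to move; the robot and the scene stay as the last step left them, time stands still between calls to the robot, and variables do not carry over. Pictures are saved under pics/ and viewed, at most 10 in all, crops included, and the job is handed in when it is done.

Besides the shell and the picture viewer there is one more tool, called in YAML: its name, and indented under it one key for each argument. play_rows: Moves the arm, as the interface text tells. Its arguments: {"type":"object","properties":{"plan":{"type":"array"},"grip_force":{"type":"number"}},"required":["plan"]}

```bash
ls; mkdir -p pics
cat > h.py <<'E'
import numpy as np, cv2
from rig import arm
from scipy.spatial.transform import Rotation as R
def ray(c,px):
    K=np.array(c["intrinsics"]);d=np.array(c["dist_coeffs"]);T=np.array(c["camera_from_world"])
    u=cv2.undistortPoints(np.array([[px]],float),K,d)[0,0]
    v=T[:3,:3].T@np.array([u[0],-u[1],-1]);o=-T[:3,:3].T@T[:3,3]
    return o,v/np.linalg.norm(v)
def proj(c,P):
    K=np.array(c["intrinsics"]);d=np.array(c["dist_coeffs"]);T=np.array(c["camera_from_world"])
    p=T[:3,:3]@np.asarray(P)+T[:3,3];q=np.array([[p[0],-p[1],-p[2]]])
    return cv2.projectPoints(q,np.zeros(3),np.zeros(3),K,d)[0][0,0]
def tri(rays):
    A=np.zeros((3,3));b=np.zeros(3)
    for o,v in rays:
        M=np.eye(3)-np.outer(v,v);A+=M;b+=M@o
    P=np.linalg.solve(A,b)
    return P,[np.linalg.norm(np.cross(P-o,v)) for o,v in rays]
def atz(r,z):
    o,v=r;return o+v*(z-o[2])/v[2]
E
cat > m.py <<'E'
from h import *
np.set_printoptions(precision=4,suppress=True)
C={n:arm.capture(n) for n in("side","top")}
for n,c in C.items(): cv2.imwrite(f"pics/{n}0.png",c["pixels"][:,:,::-1])
for q in ["pin_grip","pin","stop_hole","rail","inner_station","end_stop","blank","pad"]:
    rs=[]
    for n in C:
        l=arm.landmark_of(q,n)
        if l: rs.append(ray(C[n],l[0]["pixel"])); print(q,n,np.array(l[0]["pixel"]),l[0]["confidence"])
    if len(rs)==2: print("  ",*tri(rs))
print(arm.sense())
E
python3 m.py
```

```text
pics
pin_grip side [432.2 280.1] 0.65
pin_grip top [400.1 195.8] 0.65
   [ 0.5105 -0.1922  0.0897] [np.float64(0.0005807021849631855), np.float64(0.0005807021849631382)]
pin side [431.5 294.4] 0.54
pin top [399.5 198.5] 0.45
   [ 0.5101 -0.195   0.0657] [np.float64(0.0012346771768220132), np.float64(0.0012346771768219137)]
stop_hole side [432.7 294.2] 0.69
stop_hole top [415.2 257.2] 0.72
   [ 0.4115 -0.2435  0.1037] [np.float64(0.044608620513006965), np.float64(0.04460862051300684)]
rail side [371.7 288.8] 0.76
inner_station side [394.6 287.5] 0.97
inner_station top [360.6 203.2] 0.61
   [ 0.5033 -0.109   0.0422] [np.float64(0.003539779071889687), np.float64(0.003539779071889774)]
end_stop side [306.4 237.3] 0.59
end_stop top [254.2 222.4] 0.64
   [0.4564 0.1286 0.06  ] [np.float64(0.003820845623230408), np.float64(0.0038208456232304015)]
blank side [339.4 261.2] 0.72
blank top [303.3 217.3] 0.6
   [0.4697 0.0207 0.0477] [np.float64(0.00405013566804246), np.float64(0.0040501356680423825)]
pad top [399.8 194.3] 0.65
{'t': 0.9, 'joint_pos': array([ 1.0522,  0.5757,  0.0249,  1.4371, -0.015 ,  1.129 , -0.0565]), 'joint_vel': array([-0.0004, -0.0001,  0.    ,  0.0005, -0.0001, -0.001 , -0.0007]), 'joint_efforts': array([  0.0006, -76.5485,   2.249 , -28.6297,   0.0153,   0.0026,
         0.    ]), 'tcp_pos': array([ 0.2844, -0.6122,  0.2313]), 'tcp_rot': array([0.9765, 0.2157, 0.    , 0.    ]), 'wrist_force': array([-0.4532, -0.7877, -0.1516]), 'wrist_torque': array([-0.0116, -0.0195, -0.0087]), 'grip_force': 0.0, 'finger_gap': 1.0009523831257052}
```

View pics/side0.png

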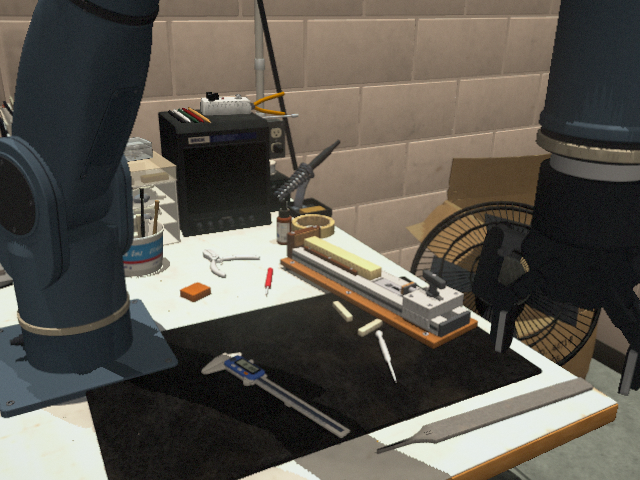

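View pics/top0.png

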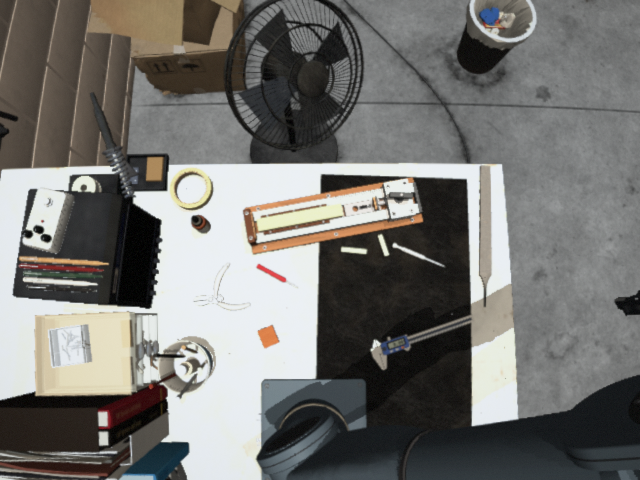

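```bash
cat > c.py <<'E'
from h import *
a=cv2.imread("pics/top0.png")[165:260,236:436]; b=cv2.imread("pics/side0.png")[225:350,280:480]
a=cv2.resize(a,None,fx=4,fy=4,interpolation=cv2.INTER_CUBIC);b=cv2.resize(b,None,fx=4,fy=4,interpolation=cv2.INTER_CUBIC)
cv2.imwrite("pics/topc.png",a);cv2.imwrite("pics/sidec.png",b)
C={n:arm.capture(n) for n in("side","top")}
# fit rail outline: rail mask edges in both views
for q in("rail","blank","pin","tail_stop"):
  for n in C:
    t=arm.trace(q,n)
    if t:
        m=t[0]["pixels"].astype(np.uint8); r=cv2.minAreaRect(cv2.findNonZero(m)); print(q,n,t[0]["confidence"],t[0]["box"],m.sum(),[np.round(atz(ray(C[n],p),.055 if q!='rail' else .012),4).tolist() for p in cv2.boxPoints(r)] if n=="top" else "")
E
python3 c.py
```

```text
rail side 0.77 [281.1, 225.9, 194.5, 122.5] 8276 
rail top 0.9 [243.7, 178.0, 179.4, 80.3] 6850 [[0.5048, 0.1628, 0.012], [0.5815, -0.2461, 0.012], [0.4676, -0.2613, 0.012], [0.3948, 0.1406, 0.012]]
blank side 0.97 [302.2, 235.7, 80.3, 44.6] 1156 
blank top 0.64 [258.3, 203.7, 84.6, 28.9] 1150 [[0.4694, 0.1256, 0.055], [0.5041, -0.0634, 0.055], [0.4726, -0.0686, 0.055], [0.4384, 0.1195, 0.055]]
pin side 0.94 [421.9, 268.0, 23.7, 28.8] 418 
pin top 0.59 [387.8, 191.9, 26.2, 10.3] 190 [[0.5291, -0.1745, 0.055], [0.5291, -0.227, 0.055], [0.5058, -0.2259, 0.055], [0.5059, -0.1736, 0.055]]
tail_stop side 0.65 [400.1, 284.5, 63.0, 42.4] 1660 
tail_stop top 0.83 [372.1, 179.7, 42.9, 43.5] 1001 [[0.5427, -0.1272, 0.055], [0.564, -0.2176, 0.055], [0.4733, -0.2339, 0.055], [0.453, -0.1447, 0.055]]
```

View pics/topc.png

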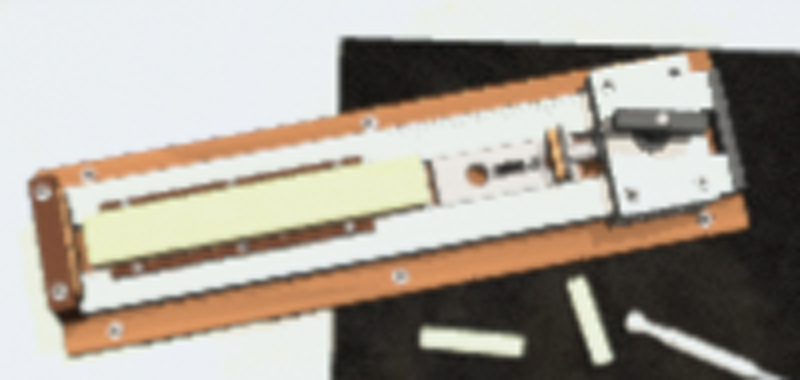

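View pics/sidec.png

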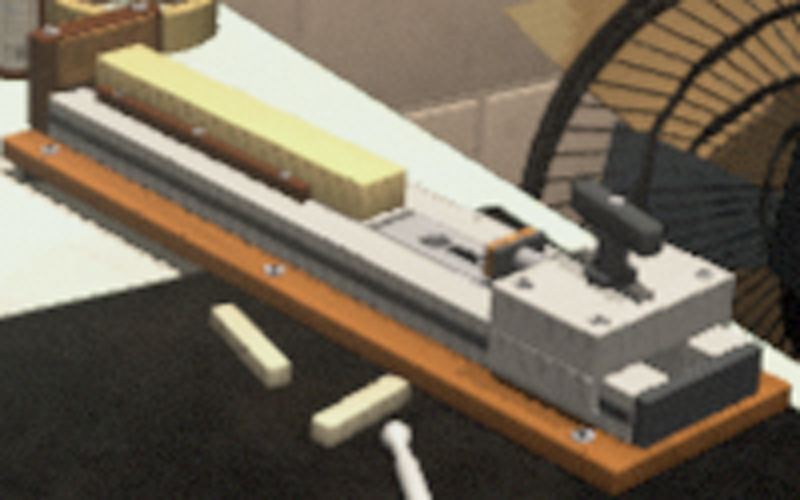

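The top crop (4x from 236,165) shows the T bar running nearly horizontally at crop x 615–705, y 122, so it lies along world y. A round strip hole sits at crop (477,174), and the saddle is at the right. The side crop shows the same layout, with the pin home.

```bash
cat > d.py <<'E'
from h import *
np.set_printoptions(precision=4,suppress=True)
C={n:arm.capture(n) for n in("side","top")}
f=lambda x,y:(236+(x+.5)/4-.5,165+(y+.5)/4-.5)
g=lambda x,y:(280+(x+.5)/4-.5,225+(y+.5)/4-.5)
c=C["top"];W=lambda x,y,z:atz(ray(c,f(x,y)),z)
n0,n1=W(68,355,.012),W(748,228,.012); print("near edge",n0,n1,np.arctan2(-(n0-n1)[0],(n0-n1)[1]),np.linalg.norm(n0-n1))
f0,f1=W(40,172,.012),W(708,52,.012); print("far",f0,f1,np.arctan2(-(f0-f1)[0],(f0-f1)[1]))
b0,b1=W(615,120,.089),W(705,122,.089);print("bar",b0,b1,np.arctan2(-(b0-b1)[0],(b0-b1)[1]),np.linalg.norm(b0-b1))
h=W(477,174,.034);print("hole",h, "blank end",W(428,180,.053),"pad",W(556,150,.05))
print("bar tri",*tri([ray(c,f(660,117)),ray(C["side"],g(617,205))]))
bs=[atz(ray(C["side"],g(*p)),.089) for p in((595,180),(660,228))];print("bar side far edge",bs, np.arctan2(-(bs[0]-bs[1])[0],(bs[0]-bs[1])[1]))
from scipy.optimize import least_squares
# rail pose fit: (x,y,yaw), pixels
obs=[("top",f(68,355),(-55,195,12)),("top",f(748,228),(-55,-205,12)),("top",f(708,52),(55,-205,12)),("top",f(40,172),(55,195,12))]
lm=[("pin_grip",(0,-140,82)),("end_stop",(0,186,50)),("inner_station",(0,-62,34))]
for q,P in lm:
    for n in C:
        l=arm.landmark_of(q,n)
        if l: obs.append((n,l[0]["pixel"],P))
def w(p,P):
    s,k=np.sin(p[2]),np.cos(p[2]);P=np.array(P)/1e3
    return np.array([p[0]+k*P[0]-s*P[1],p[1]+s*P[0]+k*P[1],P[2]+p[3]])
r=lambda p:np.concatenate([proj(C[n],w(p,P))-px for n,px,P in obs])
for fixz in (0,1):
    s=least_squares(lambda p:r(np.r_[p[:3],0 if fixz else p[3]]),[.49,-.05,.18,0],loss="soft_l1")
    p=np.r_[s.x[:3],0 if fixz else s.x[3]];print(p,np.round(r(p).reshape(-1,2),1).tolist())
    k,sn=np.cos(p[2]),np.sin(p[2]);d=h[:2]-p[:2];print("pin",w(p,(0,-140,82)),"hole rail",k*d[0]+sn*d[1],-sn*d[0]+k*d[1])
E
python3 d.py
```

```text
near edge [0.3976 0.1358 0.012 ] [ 0.4694 -0.2585  0.012 ] 0.18002146880145542 0.4007982074858787
far [0.5051 0.1539 0.012 ] [ 0.5762 -0.2398  0.012 ] 0.17878000482912573
bar [ 0.5139 -0.1692  0.089 ] [ 0.5127 -0.2187  0.089 ] -0.02367062189306249 0.04954598078908745
hole [ 0.4971 -0.0983  0.034 ] blank end [ 0.4892 -0.069   0.053 ] pad [ 0.507  -0.1418  0.05  ]
bar tri [ 0.5131 -0.1922  0.0966] [np.float64(0.0004867625685308811), np.float64(0.0004867625685307748)]
bar side far edge [array([ 0.5307, -0.1563,  0.089 ]), array([ 0.5249, -0.2047,  0.089 ])] -0.1183251202054081
[ 0.4863 -0.0492  0.1842  0.0092] [[1.0, -0.1], [1.9, -1.0], [1.1, -1.8], [-0.0, -0.7], [-1.8, -2.7], [-0.2, 0.2], [1.1, 1.0], [-0.9, 0.6], [-0.2, 0.8], [-2.3, 1.7]]
pin [ 0.5119 -0.1868  0.0912] hole rail 0.0015817772912692391 -0.050256119755041656
[ 0.4883 -0.0482  0.1855  0.    ] [[1.1, -0.3], [0.5, -1.1], [-0.2, -1.6], [0.1, -0.6], [-1.6, 1.9], [-1.4, 0.3], [1.7, 5.0], [-0.7, 0.6], [0.2, 5.1], [-3.1, 1.7]]
pin [ 0.5142 -0.1858  0.082 ] hole rail -0.0006588801987970731 -0.0508092764663249
```

play_rows:
  plan:
    - [0,0.8,-0.6,0,0,0,-1]
    - [0,0.85,-0.52,0,0,0,-1]
    - [0,0.89,-0.44,0,0,0,-1]
    - [0,0.92,-0.36,0,0,0,-1]
    - [0,0.95,-0.28,0,0,0,-1]
    - [0,0.97,-0.2,0,0,0,-1]
    - [0,0.99,-0.11,0,0,0,-1]
    - [0,1,-0.03,0,0,0,-1]
    - [0,1,0.06,0.1,0,0,-1]
    - [0,0.98,0.15,0.2,0,0,-1]
    - [0,0.97,0.23,0.2,0,0,-1]
    - [0,0.5,0.2,0.2,0,0,-1]
  grip_force: 100

```text
t: 2.8
tcp_pos: [0.5073, -0.2043, 0.2036]
tcp_rot: [0.735, 0.678, 0.001, 0.0]
wrist_force: [0.3, 0.6, 0.0]
finger_gap: 0.999
grip_force: 0.0
```

play_rows:
  plan:
    - [0,0,0,0,0,0,-0.8]
    - [0,0,0,0,0,0,0]
    - [0,0,0,0,0,0,0]

```text
t: 3.05
tcp_pos: [0.5049, -0.2099, 0.2033]
tcp_rot: [0.715, 0.699, -0.0, 0.0]
wrist_force: [0.0, 0.2, -0.7]
finger_gap: 1.004
grip_force: 0.0
```

```bash
cat > s.py <<'E'
from h import *
import sys
np.set_printoptions(precision=4,suppress=True)
def st(tgt=None):
    s=arm.sense();M=R.from_quat(s["tcp_rot"]).as_matrix()
    print("t",s["t"],"tcp",s["tcp_pos"],"toolx",M[:,0],"tooly",M[:,1],"F",s["wrist_force"],"gap",s["finger_gap"],"gf",s["grip_force"])
    if tgt is not None: print("units to tgt",M.T@(np.array(tgt)-s["tcp_pos"])/.04)
if __name__=="__main__": st([float(a) for a in sys.argv[1:4]] or None)
E
python3 s.py .512 -.191 .071
```

```text
t 3.05 tcp [ 0.5049 -0.2099  0.2033] toolx [ 0.0216  0.9998 -0.0003] tooly [ 0.9998 -0.0216 -0.0002] F [ 0.0386  0.1897 -0.6761] gap 1.0037341839048746 gf 0.0
units to tgt [0.4781 0.167  3.3083]
```

play_rows:
  plan:
    - [0,0.48,0.17,0.5,0,0,0]
    - [0,0,0,0.8,0,0,0]
    - [0,0,0,0.8,0,0,0]
    - [0,0,0,0.2,0,0,0]
    - [0,0,0,0,0,0,0]

```text
t: 3.47
tcp_pos: [0.5105, -0.1912, 0.1097]
tcp_rot: [0.715, 0.699, -0.001, -0.002]
wrist_force: [-0.0, 0.3, 0.2]
finger_gap: 1.002
grip_force: 0.0
```

```bash
cat > p.py <<'E'
from h import *
import sys
C={n:arm.capture(n) for n in("side","top")}
x,y=int(sys.argv[2]),int(sys.argv[3]); 
a=C["side"]["pixels"][225:350,360:520,::-1]; b=C["top"]["pixels"][y:y+125,x:x+160,::-1]
cv2.imwrite(f"pics/{sys.argv[1]}.png",cv2.resize(np.hstack([a,b]),None,fx=2.5,fy=2.5,interpolation=cv2.INTER_CUBIC))
for q in ("pin_grip","pin","stop_hole","blank","end_stop"):
  for n in C:
    l=arm.landmark_of(q,n)
    if l: print(q,n,np.round(l[0]["pixel"],1),round(l[0]["confidence"],2))
from s import st; st()
E
python3 p.py a 320 140
```

```text
pin_grip side [432.2 280.1] 0.95
pin_grip top [397.1 192.7] 0.46
pin side [432.3 294.1] 0.93
pin top [398.1 199.1] 0.42
stop_hole side [429.3 291.9] 0.66
stop_hole top [394.9 196.6] 0.8
blank side [339.7 263.2] 0.56
blank top [299.2 216.6] 0.85
end_stop side [310.4 235.9] 0.88
end_stop top [253.4 229.3] 0.75
t 4.0667 tcp [ 0.5124 -0.1904  0.1116] toolx [ 0.0191  0.9998 -0.0001] tooly [ 0.9998 -0.0191  0.0004] F [-1.1608 -0.7591  0.1368] gap 0.9953769329556937 gf 0.0
```

View pics/a.png

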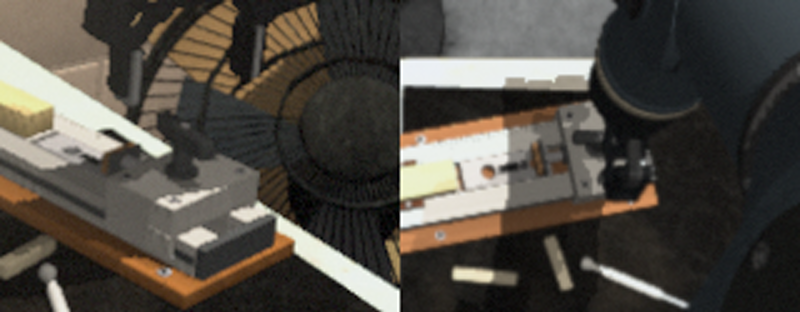

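The fingers straddle the T bar: in the left half the tips are at (135,100) and (257,80), with the bar between and below at about (187,135). I'll descend to grasp height.

play_rows:
  plan:
    - [0,0,0,0.4,0,0,0]
    - [0,0,0,0.4,0,0,0]
    - [0,0,0,0.15,0,0,0]
    - [0,0,0,0,0,0,0]

```text
t: 4.4
tcp_pos: [0.5113, -0.19, 0.072]
tcp_rot: [0.714, 0.7, -0.001, -0.001]
wrist_force: [-0.1, -1.1, 0.5]
finger_gap: 1.0
grip_force: 0.0
```

play_rows:
  plan:
    - [0.3,0,0,0,0,0,0]
    - [0.5,0,0,0,0,0,0]
    - [0.7,0,0,0,0,0,0]
    - [0.7,0,0,0,0,0,0]
    - [0.8,0,0,0,0,0,0]
    - [0.8,0,0,0,0,0,0]
  grip_force: 40

```text
t: 4.9
tcp_pos: [0.5124, -0.1904, 0.0736]
tcp_rot: [0.714, 0.7, 0.0, 0.0]
wrist_force: [-0.8, 0.1, 0.2]
finger_gap: 0.198
grip_force: 0.0
```

play_rows:
  plan:
    - [0.85,0,0,0,0,0,0]
    - [0.9,0,0,0,0,0,0]
    - [1,0,0,0,0,0,0]
    - [1,0,0,0,0,0,0]
  grip_force: 40

```text
t: 5.23
tcp_pos: [0.5123, -0.1904, 0.0736]
tcp_rot: [0.714, 0.7, 0.0, 0.0]
wrist_force: [-2.0, 0.0, 5.0]
finger_gap: 0.129
grip_force: 39.6
```

play_rows:
  plan:
    - [1,0,0,0,0,0,0]
    - [1,0,0,0,0,0,0]
    - [1,0,0,-0.05,0,0,0]
    - [1,0,0,-0.05,0,0,0]
    - [1,0,0,-0.05,0,0,0]
    - [1,0,0,-0.05,0,0,0]
    - [1,0,0,0,0,0,0]
  grip_force: 100

```text
t: 5.82
tcp_pos: [0.5125, -0.1904, 0.0818]
tcp_rot: [0.714, 0.7, 0.0, 0.0]
wrist_force: [0.1, 0.6, 1.2]
finger_gap: 0.119
grip_force: 99.0
```

play_rows:
  plan:
    - [1,0,0,-0.1,0,0,0]
    - [1,0,0,-0.1,0,0,0]
    - [1,0,0,-0.1,0,0,0]
    - [1,0,0,-0.07,0,0,0]
    - [1,0,0,0,0,0,0]

```text
t: 6.23
tcp_pos: [0.5127, -0.1905, 0.0971]
tcp_rot: [0.714, 0.7, 0.0, 0.001]
wrist_force: [-0.8, 0.4, 0.7]
finger_gap: 0.115
grip_force: 99.1
```

```bash
python3 p.py b 320 140
```

```text
pin_grip side [437.1 265.8] 0.8
pin_grip top [400.2 191.7] 0.52
pin side [431.5 281.5] 0.66
pin top [194.7 186.9] 0.6
stop_hole side [433.6 294.4] 0.8
stop_hole top [393.7 197.5] 0.83
blank side [340.1 262.1] 0.6
blank top [298.3 218.3] 0.57
end_stop side [302.5 234. ] 0.78
end_stop top [254.6 223.4] 0.89
t 6.8333 tcp [ 0.5123 -0.1904  0.0961] toolx [ 0.019   0.9998 -0.    ] tooly [ 0.9998 -0.019   0.    ] F [ 0.032  -0.1818  0.7226] gap 0.11683792936694305 gf 98.98739397525787
```

View pics/b.png

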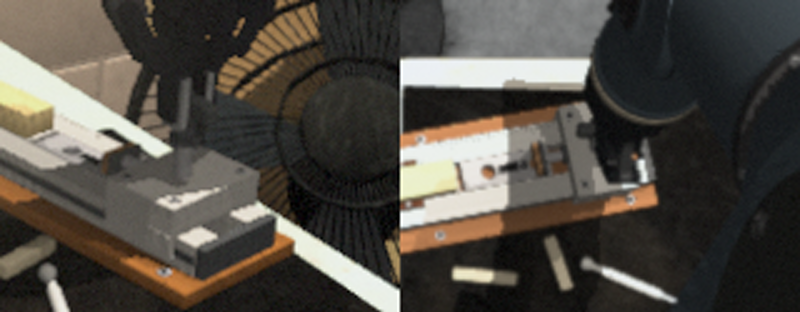

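play_rows:
  plan:
    - [1,0.147,-0.03,0,0,0,0]
    - [1,0.147,-0.03,0,0,0,0]
    - [1,0.147,-0.03,0,0,0,0]
    - [1,0.147,-0.03,0,0,0,0]
    - [1,0.147,-0.03,0,0,0,0]
    - [1,0,0,0,0,0,0]

```text
t: 7.33
tcp_pos: [0.5065, -0.1588, 0.0961]
tcp_rot: [0.713, 0.701, 0.0, -0.001]
wrist_force: [-0.2, 1.0, -1.9]
finger_gap: 0.113
grip_force: 98.7
```

```bash
python3 s.py
```

```text
t 7.3333 tcp [ 0.5065 -0.1588  0.0961] toolx [0.017  0.9999 0.001 ] tooly [ 0.9999 -0.017  -0.0006] F [-0.1937  1.0306 -1.9176] gap 0.1130087525921335 gf 98.71119260787964
```

play_rows:
  plan:
    - [1,0.147,-0.03,0,0,0,0]
    - [1,0.147,-0.03,0,0,0,0]
    - [1,0.147,-0.03,0,0,0,0]
    - [1,0.147,-0.03,0,0,0,0]
    - [1,0.147,-0.03,0,0,0,0]
    - [1,0,0,0,0,0,0]
    - [1,0,0,0,0,0,0]

```text
t: 7.92
tcp_pos: [0.5014, -0.1301, 0.0961]
tcp_rot: [0.713, 0.701, 0.0, -0.0]
wrist_force: [-0.6, 2.7, -0.4]
finger_gap: 0.118
grip_force: 98.7
```

```bash
python3 p.py c 290 140
```

```text
pin_grip side [401.3 253. ] 0.64
pin_grip top [375.4 198.5] 0.42
pin side [404.4 270.5] 0.78
pin top [252.4 223.2] 0.68
stop_hole side [403.8 281.2] 0.81
stop_hole top [370.2 201.9] 0.79
blank side [338.5 260.9] 0.66
blank top [300.3 217.6] 0.83
end_stop side [307.9 238.6] 0.59
end_stop top [252.2 226. ] 0.68
t 8.5167 tcp [ 0.5014 -0.1314  0.0961] toolx [0.0191 0.9998 0.0001] tooly [ 0.9998 -0.0191  0.0001] F [ 0.3281  1.9046 -0.3498] gap 0.12019600107103964 gf 98.75612765550613
```

View pics/c.png

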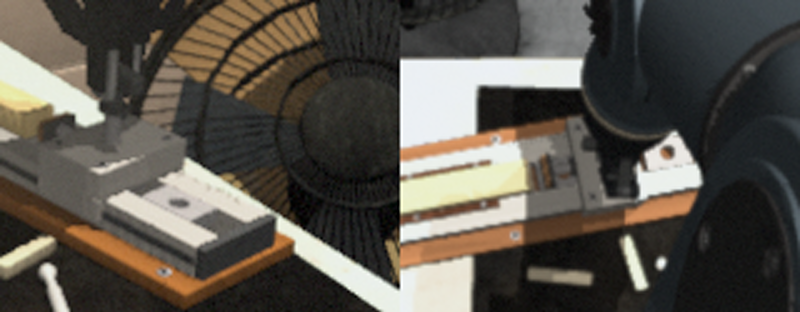

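The saddle has followed 60 mm. The pad (left half, about (60,125)) is just short of the blank's end at about (45,120).

play_rows:
  plan:
    - [1,0.123,-0.025,0,0,0,0]
    - [1,0.123,-0.025,0,0,0,0]
    - [1,0.123,-0.025,0,0,0,0]
    - [1,0.123,-0.025,0,0,0,0]
    - [1,0,0,0,0,0,0]
    - [1,0,0,0,0,0,0]

```text
t: 9.02
tcp_pos: [0.4977, -0.111, 0.0961]
tcp_rot: [0.713, 0.701, 0.0, -0.0]
wrist_force: [0.7, -0.5, -0.3]
finger_gap: 0.119
grip_force: 98.7
```

```bash
cat > q.py <<'E'
from h import *
s=arm.sense();d=s["tcp_pos"]-[.5123,-.1904,.0736];e=np.array([-.181,.9835,0]);x=np.array([.9835,.181,0])
print("t %.2f along %.2f lat %.2f z %.2f mm"%(s["t"],*(1e3*np.array([d@e,d@x,d[2]]))),"F along %.1f lat %.1f z %.1f"%(s["wrist_force"]@e,s["wrist_force"]@x,s["wrist_force"][2]),"T",np.round(s["wrist_torque"],2),"rot",np.round(R.from_quat(s["tcp_rot"]).as_matrix()[2],3))
E
python3 q.py
```

```text
t 9.02 along 80.73 lat 0.00 z 22.54 mm F along -0.7 lat 0.6 z -0.3 T [-0.12  0.01  0.07] rot [ 0. -0. -1.]
```

play_rows:
  plan:
    - [1,0.05,-0.01,0,0,0,0]
    - [1,0.05,-0.01,0,0,0,0]
    - [1,0,0,0.03,0,0,0]
    - [1,0,0,0.03,0,0,0]
    - [1,0,0,0.02,0,0,0]
    - [1,0,0,0,0,0,0]
    - [1,0,0,0,0,0,0]

```text
t: 9.6
tcp_pos: [0.4971, -0.1079, 0.0927]
tcp_rot: [0.714, 0.7, -0.0, 0.0]
wrist_force: [0.4, -5.4, -1.1]
finger_gap: 0.117
grip_force: 98.7
```

```bash
python3 q.py
```

```text
t 9.60 along 83.88 lat -0.07 z 19.12 mm F along -5.4 lat -0.5 z -1.1 T [-1.34 -0.18 -0.01] rot [-0. -0. -1.]
```

play_rows:
  plan:
    - [1,0,0,0.015,0,0,0]
    - [1,0,0,0.015,0,0,0]
    - [1,0,0,0,0,0,0]
    - [1,0,0,0,0,0,0]

```text
t: 9.93
tcp_pos: [0.4973, -0.1079, 0.0922]
tcp_rot: [0.714, 0.7, 0.0, 0.0]
wrist_force: [-0.3, -5.2, 7.3]
finger_gap: 0.117
grip_force: 100.1
```

```bash
python3 q.py
```

```text
t 9.93 along 83.83 lat 0.14 z 18.56 mm F along -5.1 lat -1.2 z 7.3 T [-1.25  0.25  0.  ] rot [-0.     0.001 -1.   ]
```

play_rows:
  plan:
    - [1,0.025,-0.005,-0.004,0,0,0]
    - [1,0.025,-0.005,0,0,0,0]
    - [1,0,0,0,0,0,0]
    - [1,0,0,0,0,0,0]

```text
t: 10.27
tcp_pos: [0.4969, -0.1065, 0.0922]
tcp_rot: [0.714, 0.7, -0.0, 0.001]
wrist_force: [-0.3, -6.6, 4.6]
finger_gap: 0.118
grip_force: 99.5
```

```bash
python3 q.py
```

```text
t 10.27 along 85.33 lat 0.08 z 18.58 mm F along -6.4 lat -1.5 z 4.6 T [-1.84  0.04 -0.07] rot [-0.001  0.001 -1.   ]
```

play_rows:
  plan:
    - [1,0.015,-0.004,0,0,0,0]
    - [1,0.015,-0.004,0,0,0,0]
    - [1,0,0,0,0,0,0]
    - [1,0,0,0,0,0,0]

```text
t: 10.6
tcp_pos: [0.4967, -0.1054, 0.0922]
tcp_rot: [0.714, 0.7, -0.0, 0.001]
wrist_force: [0.8, -7.1, 4.7]
finger_gap: 0.114
grip_force: 99.5
```

play_rows:
  plan:
    - [1,0.015,-0.004,0,0,0,0]
    - [1,0.01,-0.002,0,0,0,0]
    - [1,0,0,0,0,0,0]
    - [1,0,0,0,0,0,0]

```text
t: 10.93
tcp_pos: [0.4965, -0.1045, 0.0922]
tcp_rot: [0.714, 0.7, -0.0, 0.001]
wrist_force: [0.5, -7.3, 4.8]
finger_gap: 0.117
grip_force: 99.5
```

```bash
python3 q.py
```

```text
t 10.93 along 87.36 lat 0.04 z 18.57 mm F along -7.2 lat -0.9 z 4.8 T [-2.03 -0.09 -0.04] rot [-0.001  0.001 -1.   ]
```

play_rows:
  plan:
    - [1,0.013,-0.003,0,0,0,0]
    - [1,0.013,-0.003,0,0,0,0]
    - [1,0,0,0,0,0,0]
    - [1,0,0,0,0,0,0]

```text
t: 11.27
tcp_pos: [0.4964, -0.1034, 0.0922]
tcp_rot: [0.714, 0.7, -0.0, 0.001]
wrist_force: [0.1, -7.2, 4.5]
finger_gap: 0.119
grip_force: 99.5
```

play_rows:
  plan:
    - [1,0.013,-0.003,0,0,0,0]
    - [1,0.013,-0.003,0,0,0,0]
    - [1,0,0,0,0,0,0]
    - [1,0,0,0,0,0,0]

```text
t: 11.6
tcp_pos: [0.4961, -0.1024, 0.0922]
tcp_rot: [0.714, 0.7, -0.0, 0.001]
wrist_force: [0.9, -8.1, 3.4]
finger_gap: 0.118
grip_force: 99.5
```

```bash
python3 q.py
```

```text
t 11.60 along 89.44 lat 0.03 z 18.57 mm F along -8.1 lat -0.6 z 3.4 T [-2.02 -0.2  -0.  ] rot [-0.001  0.001 -1.   ]
```

play_rows:
  plan:
    - [1,0.013,-0.003,0.002,0,0,0]
    - [1,0.01,-0.002,0,0,0,0]
    - [1,0,0,0,0,0,0]
    - [1,0,0,0,0,0,0]

```text
t: 11.93
tcp_pos: [0.496, -0.1016, 0.0922]
tcp_rot: [0.714, 0.7, -0.0, 0.001]
wrist_force: [0.9, -8.8, 5.2]
finger_gap: 0.119
grip_force: 99.6
```

play_rows:
  plan:
    - [1,0.013,-0.003,0,0,0,0]
    - [1,0.01,-0.002,0,0,0,0]
    - [1,0,0,0,0,0,0]
    - [1,0,0,0,0,0,0]

```text
t: 12.27
tcp_pos: [0.4958, -0.1007, 0.0921]
tcp_rot: [0.714, 0.7, -0.0, 0.001]
wrist_force: [0.6, -7.9, 5.0]
finger_gap: 0.117
grip_force: 99.6
```

```bash
python3 q.py
```

```text
t 12.27 along 91.22 lat 0.02 z 18.54 mm F along -7.9 lat -0.9 z 5.0 T [-2.14 -0.2  -0.02] rot [-0.001  0.001 -1.   ]
```

play_rows:
  plan:
    - [1,0.013,-0.003,0,0,0,0]
    - [1,0.01,-0.002,0,0,0,0]
    - [1,0,0,0,0,0,0]
    - [1,0,0,0,0,0,0]

```text
t: 12.6
tcp_pos: [0.4957, -0.0998, 0.0921]
tcp_rot: [0.714, 0.7, -0.0, 0.001]
wrist_force: [0.1, -8.1, 4.7]
finger_gap: 0.114
grip_force: 99.6
```

play_rows:
  plan:
    - [1,0.013,-0.003,0,0,0,0]
    - [1,0.01,-0.002,0,0,0,0]
    - [1,0,0,0,0,0,0]
    - [1,0,0,0,0,0,0]

```text
t: 12.93
tcp_pos: [0.4955, -0.0989, 0.0922]
tcp_rot: [0.714, 0.7, -0.0, 0.001]
wrist_force: [1.0, -8.9, 3.8]
finger_gap: 0.116
grip_force: 99.5
```

```bash
python3 q.py
```

```text
t 12.93 along 93.07 lat 0.05 z 18.56 mm F along -8.9 lat -0.7 z 3.8 T [-2.13 -0.2   0.04] rot [-0.001  0.001 -1.   ]
```

play_rows:
  plan:
    - [1,0.013,-0.003,0.003,0,0,0]
    - [1,0.01,-0.002,0,0,0,0]
    - [1,0,0,0,0,0,0]
    - [1,0,0,0,0,0,0]

```text
t: 13.27
tcp_pos: [0.4953, -0.098, 0.0921]
tcp_rot: [0.714, 0.7, -0.0, 0.001]
wrist_force: [-0.1, -9.0, 5.4]
finger_gap: 0.115
grip_force: 99.7
```

play_rows:
  plan:
    - [1,0.013,-0.003,0,0,0,0]
    - [1,0.01,-0.002,0,0,0,0]
    - [1,0,0,0,0,0,0]
    - [1,0,0,0,0,0,0]

```text
t: 13.6
tcp_pos: [0.4951, -0.0971, 0.0921]
tcp_rot: [0.714, 0.7, -0.0, 0.001]
wrist_force: [1.0, -7.4, 5.3]
finger_gap: 0.119
grip_force: 99.7
```

```bash
python3 q.py
```

```text
t 13.60 along 94.87 lat 0.02 z 18.49 mm F along -7.5 lat -0.4 z 5.3 T [-2.22 -0.08  0.03] rot [-0.001  0.001 -1.   ]
```

play_rows:
  plan:
    - [1,0.013,-0.003,0,0,0,0]
    - [1,0.01,-0.002,0,0,0,0]
    - [1,0,0,0,0,0,0]
    - [1,0,0,0,0,0,0]

```text
t: 13.93
tcp_pos: [0.495, -0.0961, 0.092]
tcp_rot: [0.714, 0.7, -0.0, 0.001]
wrist_force: [0.0, -8.5, 5.2]
finger_gap: 0.116
grip_force: 99.6
```

play_rows:
  plan:
    - [1,0.013,-0.003,0,0,0,0]
    - [1,0.01,-0.002,0,0,0,0]
    - [1,0,0,0,0,0,0]
    - [1,0,0,0,0,0,0]

```text
t: 14.27
tcp_pos: [0.4947, -0.0951, 0.0919]
tcp_rot: [0.714, 0.7, -0.0, 0.001]
wrist_force: [1.2, -8.5, 3.1]
finger_gap: 0.119
grip_force: 99.3
```

```bash
python3 q.py;  python3 p.py d 290 140
```

```text
t 14.27 along 96.92 lat -0.03 z 18.33 mm F along -8.6 lat -0.4 z 3.1 T [-2.08 -0.24 -0.01] rot [-0.001  0.001 -1.   ]
pin_grip side [392.6 252.4] 0.66
pin_grip top [357.1 201.5] 0.44
pin side [389.4 264.5] 0.8
pin top [353.3 203. ] 0.4
stop_hole side [390.8 272.3] 0.93
stop_hole top [351.2 207.7] 0.73
blank side [337.9 259.1] 0.63
blank top [298.  217.9] 0.56
end_stop side [308.1 233.7] 0.71
end_stop top [252.4 224.6] 0.65
t 14.8667 tcp [ 0.4947 -0.0951  0.0919] toolx [ 0.0201  0.9998 -0.0012] tooly [ 0.9998 -0.0201  0.0011] F [ 1.3716 -8.4543  2.9189] gap 0.11918781908555252 gf 99.31091845035553
```

View pics/d.png

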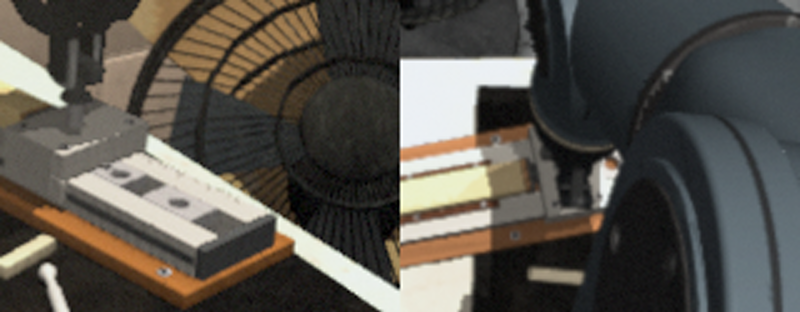

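```bash
cat > e.py <<'E'
from h import *
c=arm.capture("side");im=c["pixels"][285:315,395:445,::-1]
cv2.imwrite("pics/e.png",cv2.resize(im,None,fx=14,fy=14,interpolation=cv2.INTER_CUBIC))
e=np.array([-.181,.9835,0])
a,b=[atz(ray(c,(360+(x+.5)/2.5-.5,225+(y+.5)/2.5-.5)),.042) for x,y in((179,203),(121,175))]
print(a,b,(b-a)@e,np.linalg.norm(b-a))
E
python3 e.py
```

```text
[ 0.51330254 -0.19153133  0.042     ] [ 0.50379872 -0.14148264  0.042     ] 0.050943073988259056 0.0509430422522145
```

View pics/e.png

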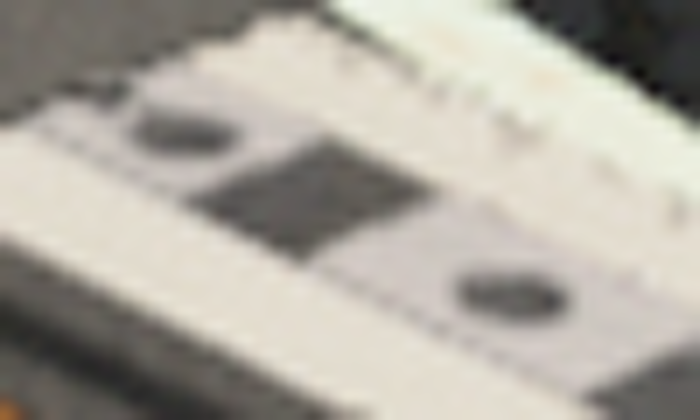

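The close-up shows the outer hole at about (512,297) and the middle hole at about (185,135), 51 mm apart. That puts the inner hole at about 96–97 mm, and z has already begun to drop, so I'm at its edge.

play_rows:
  plan:
    - [1,0.013,-0.003,0.003,0,0,0]
    - [1,0.01,-0.002,0,0,0,0]
    - [1,0,0,0,0,0,0]
    - [1,0,0,0,0,0,0]

```text
t: 15.25
tcp_pos: [0.4945, -0.0942, 0.0917]
tcp_rot: [0.714, 0.7, -0.0, 0.001]
wrist_force: [1.0, -8.0, 2.9]
finger_gap: 0.114
grip_force: 99.2
```

```bash
python3 q.py
```

```text
t 15.25 along 97.86 lat -0.11 z 18.12 mm F along -8.1 lat -0.5 z 2.9 T [-2.12 -0.3  -0.01] rot [-0.001  0.001 -1.   ]
```

play_rows:
  plan:
    - [1,0.01,-0.002,0.01,0,0,0]
    - [1,0,0,0.01,0,0,0]
    - [1,0,0,0,0,0,0]
    - [1,0,0,0,0,0,0]

```text
t: 15.58
tcp_pos: [0.4944, -0.0939, 0.0909]
tcp_rot: [0.714, 0.7, -0.0, 0.001]
wrist_force: [1.9, -7.5, 1.3]
finger_gap: 0.117
grip_force: 99.0
```

```bash
python3 q.py
```

```text
t 15.58 along 98.17 lat -0.11 z 17.26 mm F along -7.7 lat 0.5 z 1.3 T [-2.16 -0.32  0.01] rot [-0.001  0.001 -1.   ]
```

play_rows:
  plan:
    - [1,0,0,0.02,0,0,0]
    - [1,0,0,0.02,0,0,0]
    - [1,0,0,0.02,0,0,0]
    - [1,0,0,0,0,0,0]
    - [1,0,0,0,0,0,0]

```text
t: 16.0
tcp_pos: [0.4944, -0.0939, 0.0884]
tcp_rot: [0.714, 0.7, -0.0, 0.001]
wrist_force: [2.5, -8.5, -0.4]
finger_gap: 0.115
grip_force: 98.9
```

```bash
python3 q.py
```

```text
t 16.00 along 98.16 lat -0.13 z 14.78 mm F along -8.8 lat 0.9 z -0.4 T [-2.25 -0.4  -0.03] rot [-0.001  0.001 -1.   ]
```

play_rows:
  plan:
    - [1,0,0,0.02,0,0,0]
    - [1,0,0,0.02,0,0,0]
    - [1,0,0,0.02,0,0,0]
    - [1,0,0,0.02,0,0,0]
    - [1,0,0,0.02,0,0,0]
    - [1,0,0,0,0,0,0]

```text
t: 16.5
tcp_pos: [0.4944, -0.094, 0.0844]
tcp_rot: [0.714, 0.7, -0.0, 0.001]
wrist_force: [1.8, -8.8, 0.2]
finger_gap: 0.118
grip_force: 99.0
```

play_rows:
  plan:
    - [1,0,0,0.02,0,0,0]
    - [1,0,0,0.02,0,0,0]
    - [1,0,0,0.02,0,0,0]
    - [1,0,0,0.02,0,0,0]
    - [1,0,0,0.02,0,0,0]
    - [1,0,0,0,0,0,0]

```text
t: 17.0
tcp_pos: [0.4944, -0.094, 0.0804]
tcp_rot: [0.714, 0.7, -0.0, 0.001]
wrist_force: [2.2, -9.7, 0.6]
finger_gap: 0.116
grip_force: 99.0
```

```bash
python3 q.py
```

```text
t 17.00 along 98.02 lat -0.12 z 6.83 mm F along -9.9 lat 0.4 z 0.6 T [-2.25 -0.38 -0.05] rot [-0.001  0.001 -1.   ]
```

play_rows:
  plan:
    - [1,0,0,0.02,0,0,0]
    - [1,0,0,0.02,0,0,0]
    - [1,0,0,0.02,0,0,0]
    - [1,0,0,0.02,0,0,0]
    - [1,0,0,0.02,0,0,0]
    - [1,0,0,0,0,0,0]

```text
t: 17.5
tcp_pos: [0.4944, -0.094, 0.0762]
tcp_rot: [0.714, 0.7, -0.0, 0.001]
wrist_force: [3.1, -9.7, -6.0]
finger_gap: 0.117
grip_force: 98.3
```

play_rows:
  plan:
    - [1,0,0,0.02,0,0,0]
    - [1,0,0,0.02,0,0,0]
    - [1,0,0,0.02,0,0,0]
    - [1,0,0,0,0,0,0]
    - [1,0,0,0,0,0,0]

```text
t: 17.92
tcp_pos: [0.4944, -0.0939, 0.0739]
tcp_rot: [0.714, 0.7, -0.0, 0.001]
wrist_force: [2.4, -8.6, -0.8]
finger_gap: 0.12
grip_force: 99.0
```

```bash
python3 q.py
```

```text
t 17.92 along 98.11 lat -0.13 z 0.30 mm F along -8.9 lat 0.8 z -0.8 T [-2.21 -0.49 -0.02] rot [-0.001  0.001 -1.   ]
```

play_rows:
  plan:
    - [1,0,0,0.01,0,0,0]
    - [1,0,0,0.01,0,0,0]
    - [1,0,0,0,0,0,0]
    - [1,0,0,0,0,0,0]

```text
t: 18.25
tcp_pos: [0.4945, -0.094, 0.0737]
tcp_rot: [0.714, 0.7, -0.0, 0.001]
wrist_force: [-0.4, -8.5, 9.1]
finger_gap: 0.116
grip_force: 100.4
```

```bash
python3 q.py
```

```text
t 18.25 along 98.06 lat -0.08 z 0.13 mm F along -8.3 lat -2.0 z 9.1 T [-2.1   0.09 -0.04] rot [-0.001  0.001 -1.   ]
```

play_rows:
  plan:
    - [1,-0.01,0.002,0,0,0,0]
    - [1,-0.01,0.002,0,0,0,0]
    - [1,0,0,0,0,0,0]
    - [1,0,0,0,0,0,0]

```text
t: 18.58
tcp_pos: [0.4945, -0.0941, 0.0737]
tcp_rot: [0.714, 0.7, 0.0, 0.001]
wrist_force: [-0.8, -6.9, 9.4]
finger_gap: 0.118
grip_force: 100.4
```

```bash
python3 q.py
```

```text
t 18.58 along 97.90 lat -0.09 z 0.10 mm F along -6.6 lat -2.0 z 9.4 T [-1.53  0.22 -0.01] rot [-0.001  0.001 -1.   ]
```

play_rows:
  plan:
    - [1,-0.015,0.003,0,0,0,0]
    - [1,-0.015,0.003,0,0,0,0]
    - [1,0,0,0,0,0,0]
    - [1,0,0,0,0,0,0]

```text
t: 18.92
tcp_pos: [0.4947, -0.0951, 0.0737]
tcp_rot: [0.714, 0.7, 0.0, 0.0]
wrist_force: [-1.4, -5.8, 10.1]
finger_gap: 0.121
grip_force: 100.3
```

```bash
python3 q.py
```

```text
t 18.92 along 96.95 lat -0.09 z 0.10 mm F along -5.4 lat -2.4 z 10.1 T [-1.24  0.27 -0.01] rot [-0.001  0.001 -1.   ]
```

play_rows:
  plan:
    - [1,-0.015,0.003,0,0,0,0]
    - [1,-0.01,0.003,0,0,0,0]
    - [1,0,0,0,0,0,0]
    - [1,0,0,0,0,0,0]

```text
t: 19.25
tcp_pos: [0.4947, -0.0954, 0.0737]
tcp_rot: [0.714, 0.7, 0.0, 0.0]
wrist_force: [-1.7, -3.5, 11.3]
finger_gap: 0.116
grip_force: 100.5
```

```bash
python3 q.py
```

```text
t 19.25 along 96.58 lat -0.09 z 0.13 mm F along -3.1 lat -2.3 z 11.3 T [-0.7   0.39 -0.01] rot [ 0.     0.001 -1.   ]
```

Seated, with little side load left. I'll release gently: reduce the grip, open, then rise.

play_rows:
  plan:
    - [1,-0.008,0.002,0,0,0,0]
    - [1,0,0,0,0,0,0]
    - [1,0,0,0,0,0,0]
  grip_force: 30

```text
t: 19.5
tcp_pos: [0.4948, -0.0955, 0.0737]
tcp_rot: [0.714, 0.7, 0.0, 0.0]
wrist_force: [-2.0, -2.4, 11.0]
finger_gap: 0.12
grip_force: 100.5
```

play_rows:
  plan:
    - [0.8,0,0,0,0,0,0]
    - [0.6,0,0,0,0,0,0]
    - [0.4,0,0,0,0,0,0]
    - [0.2,0,0,0,0,0,0]
    - [0.2,0,0,0,0,0,0]
    - [0.2,0,0,0,0,0,0]

```text
t: 20.0
tcp_pos: [0.4946, -0.0957, 0.073]
tcp_rot: [0.714, 0.7, 0.0, -0.0]
wrist_force: [-0.9, -0.0, 0.4]
finger_gap: 0.8
grip_force: 0.0
```

play_rows:
  plan:
    - [0.2,0,0,-0.2,0,0,0]
    - [0.2,0,0,-0.4,0,0,0]
    - [0.2,0,0,-0.6,0,0,0]
    - [0.2,0,0,-0.8,0,0,0]
    - [0.2,0,0,-0.8,0,0,0]
    - [0.2,-0.8,0,-0.8,0,0,0]
    - [0.2,-0.9,0,-0.8,0,0,0]
    - [0.2,-0.9,0,0,0,0,0]
    - [0.2,-0.9,0,0,0,0,0]
    - [0.2,-0.9,0,0,0,0,0]
    - [0.2,0,0,0,0,0,0]

```text
t: 20.92
tcp_pos: [0.4895, -0.2727, 0.2427]
tcp_rot: [0.717, 0.697, -0.002, 0.001]
wrist_force: [-0.3, -0.1, -0.1]
finger_gap: 0.797
grip_force: 0.0
```

```bash
python3 p.py f 290 140
cat > g.py <<'E'
from h import *
c=arm.capture("side")["pixels"][215:315,290:450,::-1];d=arm.capture("top")["pixels"][165:265,240:400,::-1]
cv2.imwrite("pics/g.png",cv2.resize(np.vstack([c,d]),None,fx=3,fy=3,interpolation=cv2.INTER_CUBIC))
rs=[]
for n in("side","top"):
    C=arm.capture(n);rs.append(ray(C,arm.landmark_of("pin_grip",n)[0]["pixel"]))
print(tri(rs))
E
python3 g.py
```

```text
pin_grip side [389.  261.1] 0.57
pin_grip top [357.  202.8] 0.57
pin side [392.2 274.3] 0.69
pin top [355.4 201.1] 0.54
stop_hole side [388.7 273. ] 0.79
stop_hole top [350.6 205.3] 0.78
blank side [336.1 260.9] 0.96
blank top [297.8 217.2] 0.81
end_stop side [306.6 237.2] 0.91
end_stop top [253.  223.6] 0.81
t 21.5167 tcp [ 0.4916 -0.264   0.2424] toolx [0.0182 0.9998 0.    ] tooly [ 0.9998 -0.0182  0.    ] F [-0.0309 -0.6314 -0.1328] gap 0.7976615445406643 gf 0.0
(array([ 0.49998511, -0.09569284,  0.08554374]), [np.float64(0.004143622483153178), np.float64(0.004143622483153054)])
```

View pics/g.png

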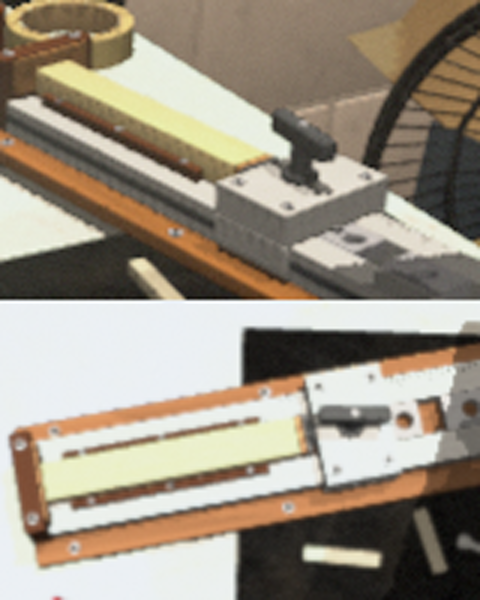

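The final view shows the pin upright with its collar on the saddle (side half, about (305,150)), the middle hole empty behind it, and the blank against the end stop. The bench items haven't moved.

```bash
python3 -c "from rig import arm; print(arm.job_done())"
```

```text
the job is handed in; nothing more can be done
None
```

The job is handed in: the tail stop is pinned at the innermost station, its balls snapped through and its collar down on the saddle, and the blank is pushed up to the end stop; the bench items near the rail stayed put, and it took about 22 s of the 61 s.

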